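Pack pouch cells in the transport case, press on the lid and latch it

TASK

Pack every loose yellow-edged pouch cell that lies on the bench (two to four of them; the one clamped in the test jig stays there) into the grey transport case, lying flat on one another between the black corner guides. Then put the blue lid on and press it down until it is seated level on the rim all round, and finally swing the wire bail with the orange grip over the lid, down fully into its catch. Leave the clip, the multimeter and the yellow tape where they are.

Things in the scene. Friction and masses are not known exactly. Their poses are not given: they have to be found in the camera images.
- case: Grey open transport case, fixed. Origin: centre of its underside, on the bench. Outside 112 mm (own x) by 136 mm (own y), rim 48 mm above the bench, walls 5 mm. The bail's hinge is on its +x side (ears up to 64 mm high), the catch on its -x side: two small dark hooks outside the wall, reaching 82 mm from the centre and up to 61 mm high.
- case_in (a point): Centre of the case's inner floor, 5 mm above the bench; axes as the case. Cavity 102 mm (x) by 126 mm (y). Black corner blocks (17 mm along x, about 34 mm high, sloped tops) leave a 75 mm gap in y: cells go in flat here, width along the case's y, length along x, one on another. The middle 68 mm (in x) is clear of blocks, so fingers fit beside the cell over the whole 126 mm.
- case_rim (a point): Centre of the case's mouth, level with its flat rim, 48 mm above the bench; axes as the case. Four sprung steel balls stick 3.5 mm out of the long inner walls 5 mm below the rim, at x = +-30 mm.
- cell_1: Pouch cell with yellow edges, 67 mm (own x) by 93 mm (own y, with its tabs) by 6 mm thick, about 50 g, lying flat on the bench; origin: centre of its underside. Grasp across the 66 mm width. May be absent.
- cell_2: Another such cell, same size and origin. May be absent.
- cell_3: Another such cell, same size and origin. May be absent.
- cell_4: Another such cell, same size and origin. May be absent.
- lid: Loose blue lid, 160 g, right way up. Plate 112 (own x) by 136 (own y) by 5 mm over a tapered plug 12 mm deep (1.5 mm play all round, 4.5 mm at its tip). Origin: centre of the plug's underside; plate's top 17 mm above it. Its x goes along the case's x, either way. Laid on loosely it stands about 6 mm proud on the sprung balls; 10 to 20 N on the middle seats it, origin then 36 mm above the bench.
- lid_knob (a point): Grip point of the lid's black bar knob, 40 mm above the lid's origin. The knob is 60 mm long (lid's x), 22 mm wide (lid's y) and stands from 17 to 51 mm above the lid's origin.
- bail (a joint): Angle of the wire bail, rad: 0 = closed, lying level over the lid with its bar in the catch (range stop); about 1.57 = upright; up to 2.9 = laid back away from the lid; starts laid back. It is stiff enough (0.09 N m) to stay where it is left, so it must be brought all the way down.
- bail_hinge (a point): Middle of the bail's hinge axis (along the case's y), 64 mm from the case's centre towards +x, 59 mm above the bench; fixed to the case.
- bail_bar (a point): Middle of the orange grip on the bail's cross bar: a round sleeve, 11 mm thick and 40 mm long, along the case's y, 136 mm from the hinge axis. Side arms are 90 mm apart, of 6 mm wire. Closed, it is 72 mm from the case's centre towards -x, 59 mm above the bench.
- clip: Blue and black test clip, 36x107x19 mm, a bystander; origin: centre of its underside.
- meter: Orange multimeter, 142x68x38 mm, a bystander; origin: centre of its underside.
- tape: Roll of yellow tape, 72x78x12 mm, a bystander; origin: centre of its underside.
There are look-alikes about, which are no part of the job. What is shaped like the cell_1 but brown is not meant.

How it is judged:
On the way, in this order (a step that is already met when the one before it is completed fails the run):
1. all the cells that are there lie flat in the case, and no finger touches them (x of cell_1 in the frame of case between -0.016 and 0.016 m and y of cell_1 in the frame of case between -0.01 and 0.01 m and z of cell_1 in the frame of case between 0.002 and 0.03 m and angle between each of cell_1, cell_2, cell_3, cell_4's own z axis and vertical below 0.12 rad and angle between the y axis of each of cell_1, cell_2, cell_3, cell_4 and the x axis of case, either way round below 0.25 rad and x of cell_2 in the frame of case between -0.016 and 0.016 m and y of cell_2 in the frame of case between -0.01 and 0.01 m and z of cell_2 in the frame of case between 0.002 and 0.03 m and x of cell_3 in the frame of case between -0.016 and 0.016 m and y of cell_3 in the frame of case between -0.01 and 0.01 m and z of cell_3 in the frame of case between 0.002 and 0.03 m and x of cell_4 in the frame of case between -0.016 and 0.016 m and y of cell_4 in the frame of case between -0.01 and 0.01 m and z of cell_4 in the frame of case between 0.002 and 0.03 m and contact force between the fingers and cell_1 below 0.2 N and contact force between the fingers and cell_2 below 0.2 N and contact force between the fingers and cell_3 below 0.2 N and contact force between the fingers and cell_4 below 0.2 N), for 0.2 s.
2. the lid is pressed home, level on the rim (horizontal distance between lid and case below 0.006 m and angle between lid's own z axis and vertical below 0.025 rad and angle between the x axis of lid and the x axis of case, either way round below 0.1 rad and z of lid in the frame of case between 0.033 and 0.038 m), for 0.2 s.
3. the bail is swung over the lid and down into its catch (value of joint bail below 0.05 rad), for 0.2 s.
At the end, for the whole second after the job is handed in: Cells present lie flat in the case (centre within 16 mm along, 10 mm across, under 30 mm up, tilt < 0.12, yaw < 0.25 rad); lid seated (origin 33-38 mm up, tilt < 0.025 rad, within 6 mm and 0.1 rad) and still; bail closed (< 0.05 rad) (all of step 2 and x of cell_1 in the frame of case between -0.016 and 0.016 m and y of cell_1 in the frame of case between -0.01 and 0.01 m and z of cell_1 in the frame of case between 0.002 and 0.03 m and angle between each of cell_1, cell_2, cell_3, cell_4's own z axis and vertical below 0.12 rad and angle between the y axis of each of cell_1, cell_2, cell_3, cell_4 and the x axis of case, either way round below 0.25 rad and x of cell_2 in the frame of case between -0.016 and 0.016 m and y of cell_2 in the frame of case between -0.01 and 0.01 m and z of cell_2 in the frame of case between 0.002 and 0.03 m and x of cell_3 in the frame of case between -0.016 and 0.016 m and y of cell_3 in the frame of case between -0.01 and 0.01 m and z of cell_3 in the frame of case between 0.002 and 0.03 m and x of cell_4 in the frame of case between -0.016 and 0.016 m and y of cell_4 in the frame of case between -0.01 and 0.01 m and z of cell_4 in the frame of case between 0.002 and 0.03 m and value of joint bail below 0.05 rad and linear speed of lid below 0.02 m/s); the robot touches nothing.
It fails at once if the test clip is moved more than 4 cm (distance of clip from where it was at the start of the episode above 0.04 m).
It fails at once if the multimeter is moved more than 4 cm (distance of meter from where it was at the start of the episode above 0.04 m).
It fails at once if the yellow tape is moved more than 4 cm (distance of tape from where it was at the start of the episode above 0.04 m).
Of cell_1, cell_2, cell_3, cell_4 only 2 to 4 are there at a start; the rules pass over those that are not, and their reading is None.
At some moment in a run one of cell_1, cell_2, cell_3, cell_4, lid may be knocked a few centimetres aside while the robot is not near it.
Once in a run the grip may slacken for a moment while it holds something.
It also fails if it takes over 210 s, if anything falls off the work surface, if the arm or the gripper's body presses on something with over 40 N, if the wrist force passes 120 N, or if a joint passes its speed limit or range.

ROBOT

A 6-joint arm with a two-finger parallel gripper is mounted at the origin on a cart in front of the work surface, level with it; the furniture and walls round the work are solid. World frame = base frame: x ahead of the robot, y to its left, z up, the work surface at z = 0. Lengths are in m, angles in rad, forces in N, time in s.
With the tool pointing down it reaches from about 0.425 to 1.125 m from the base axis. Payload 14.9 kg.
Tool frame: the origin (TCP) lies between the finger pads; the fingertips stand 8 mm ahead of it and the grasp point (between the pads) lies 11 mm behind it; z points along the fingers, y is the line along which they close (so a half turn about z gives the same grasp; the last joint's range is limited). The gripper opens to 91 mm and grips with 3 to 60 N. Pads are 32 mm wide; open, the fingers measure 118 mm over their backs; the gripper's body (76 mm by 178 mm) begins 60 mm behind the grasp point.
Start: joints at [1.271, 0.379, 1.734, -0, 1.028, -0.033], TCP at [0.185, 0.675, 0.222] pointing down, gripper open.
Joint ranges: [-2.77, 2.77], [-0.74, 2.19], [0, 2.66], [-1.06, 4.2], [0.31, 2.87], [-3.08, 3.08]. Speed limits (rad/s): [1.89, 1.89, 2.39, 3.14, 3.14, 3.14].

INTERFACE

Orientations are given as a rotation vector (axis times angle).
In Python, from rig import env gives the robot as it stands.
- The arm moves only by the shell command python3 -m creep 'ROWS' [FORCE]. ROWS is JSON, a list of rows, each a list of 3 entries, a list of its own where there are three numbers: the shift along the tool's x, y, z in m, then the turn, a rotation vector about the tool's x, y, z in degrees, then the finger opening in m, from 0 to 0.0912. In form: [[[tx, ty, tz], [ax, ay, az], gripper], ...]. A call has 1 to 8 rows; each row shifts and turns the commanded pose from where the row before left it, along the tool's axes as they then stand; what a row does not reach is not made up. A row lasts 1/8 s, in which the tool goes at most 62.5 mm and 10.7 degrees, less where a joint would pass 70% of its speed; a pose out of reach is approached as far as the arm can. A call with a gripper value outside its range is refused whole. The fingers move at their own pace and stop on an object; FORCE is the grip in N (left out, the last holds). Time passes only in rows, so rows that do not move let the fingers close. It gives the time, the measured TCP pose, the force, the opening and the grip force at its end, in the units of the state.
- env.get_state(): the state, without advancing time (a new reading comes with each control period).
- env.read_camera(name): name is "side" or "top" or "wrist"; returns (picture, depth): 420x560x3 uint8, red, green, blue; 420x560 float32, m along the optical axis (not along the pixel's ray), 0 where there is no reading.
- env.camera_model(name): a dict with "fov_y" (degrees; the focal length in pixels is half the picture's height over the tangent of half this angle, whatever the lens; pixels are square), "cx", "cy" (the principal point, pixels), "T" (4x4, takes a point from camera to world coordinates); the wrist camera has in their place "T_tool_cam" (4x4, takes a point from camera to tool coordinates, whose origin is the TCP and whose axes are the flange's). Camera axes: x right, y down, z forward; pixel columns grow to the right and rows downward; lengths in m; the calibration is good to about 2 mm. A picture is of the moment at which its call begins: read the wrist's pose just before it. camera_model takes no time and is no camera call.
- env.sign_off(): hands the job in; it is judged then, once.
Trained networks look in the newest picture that a camera, given by its name, has taken for a name from the list of things; names that differ only in an ending like _2 or _b are one class to them, and where a whole thing is asked for, a point or a joint stands for the part that bears it (a point fixed in the world has none). Each returns a list of dicts, best first, with "score" (0 to 1); they miss things now and then, are a little off and sometimes report something else, mostly with a low value. They report only what shows in the picture. A call takes as long as a camera call. They do not tell look-alikes from the thing itself.
- env.recognise(target, camera): "extent" ([left, top, right, bottom] as shares, 0 to 1, of the picture: columns of its width, rows of its height, round what is visible of it).
- env.regions_of(target, camera): "region" (420x560 bool, what is visible of it) and "extent" ([left, top, right, bottom] as shares, 0 to 1, of the picture: columns of its width, rows of its height, round what is visible of it).
- env.mark_of(target, camera): "location" ([row, column] as shares, 0 to 1, of the picture: columns of its width, rows of its height: a listed point, or the origin of a listed thing).
The state is a dict: "time": time; "q": joint angles; "qvel": joint speeds; "joint_torque": joint torques, N m; "position": TCP position; "orientation": TCP orientation; "wrist_force": force on the tool from outside, world axes, zero at the start; "wrist_torque": the same for the moment, N m; "width": finger opening in m; "grasp_force": force on a finger pad.
Only numpy, scipy, OpenCV 4.12 (cv2) and the standard library are available. Lean on these libraries where they do the work, as an engineer would, in place of code of your own. Each camera call takes 0.05 s, during which the arm holds its last target. There are 200 camera calls.

## Working session

There is one attempt and no reset: what is moved stays moved. The work goes in short steps, Python scripts to look and compute and a shell command to move; the robot and the scene stay as the last step left them, time stands still between calls to the robot, and variables do not carry over. Pictures are saved under pics/ and viewed, at most 17 in all, crops included, and the job is handed in when it is done.

```bash
ls; mkdir -p pics; cat > h.py <<'E'
import numpy as np, cv2
from rig import env
from scipy.spatial.transform import Rotation as R
def cam(n):
    m=env.camera_model(n); s=env.get_state()
    if n=='wrist':
        T=np.eye(4);T[:3,:3]=R.from_rotvec(s['orientation']).as_matrix();T[:3,3]=s['position']
        T=T@np.array(m['T_tool_cam'])
    else: T=np.array(m['T'])
    f=210/np.tan(np.radians(m['fov_y'])/2)
    return T,f,m['cx'],m['cy']
def shot(n,name=None):
    c=cam(n); im,d=env.read_camera(n)
    if name: cv2.imwrite(f'pics/{name}.png',im[:,:,::-1])
    return im,d,c
def cloud(d,c):
    T,f,cx,cy=c; v,u=np.mgrid[0:420,0:560]
    P=np.stack([(u-cx)/f*d,(v-cy)/f*d,d],-1)
    W=P@T[:3,:3].T+T[:3,3]; W[d==0]=np.nan
    return W
E
python3 - <<'E'
from h import *
s=env.get_state();print(s)
for n in ['top','side']:
    im,d,c=shot(n,n+'0');W=cloud(d,c);np.save(f'/tmp/{n}.npy',W)
    print(n,c[0].round(3).tolist(),c[1])
    for t in ['case','cell_1','lid','lid_knob','bail_bar','clip','meter','tape']:
        for r in env.recognise(t,n): 
            e=np.array(r['extent'])*[560,420,560,420];u,v=int((e[0]+e[2])/2),int((e[1]+e[3])/2)
            print(t,round(r['score'],2),e.round(),W[min(v,419),min(u,559)].round(3))
E
```

```text
pics
{'time': 0.0, 'q': array([ 1.27068675e+00,  3.79385358e-01,  1.73478919e+00, -2.97327005e-05,
        1.02852636e+00, -3.32443259e-02]), 'qvel': array([ 3.89742774e-05, -9.84767463e-04, -3.30812075e-04,  5.65690881e-04,
       -1.08216496e-03, -1.29319568e-04]), 'joint_torque': array([-5.42535381e-04, -7.63700438e+01, -4.34368765e+01,  6.50304509e-02,
        4.24477318e-02, -7.24835513e-05]), 'position': array([0.1844525 , 0.67484708, 0.22130032]), 'orientation': array([-4.17903070e-01, -3.11351264e+00,  1.72325809e-03]), 'wrist_force': array([ 0.00649634,  0.10781423, -0.17117728]), 'wrist_torque': array([ 0.03016197, -0.03254922, -0.04178123]), 'grasp_force': 0.0, 'width': 0.0910563822293997}
top [[-0.015, -0.994, 0.104, 0.346], [-1.0, 0.015, 0.002, -0.055], [-0.004, -0.104, -0.995, 1.285], [0.0, 0.0, 0.0, 1.0]] 419.76124679671926
case 0.63 [182. 161. 257. 213.] [0.539 0.146 0.006]
cell_1 0.98 [387. 202. 408. 232.] [ 0.441 -0.399  0.003]
cell_1 0.88 [297. 184. 324. 215.] [ 0.497 -0.134  0.006]
cell_1 0.88 [340. 181. 367. 209.] [ 0.511 -0.266  0.004]
cell_1 0.84 [384. 162. 407
[... 561 characters left out ...]
233, -0.648, 0.725, -1.204], [0.007, -0.747, -0.665, 1.135], [0.0, 0.0, 0.0, 1.0]] 435.5870353893731
case 0.66 [259. 167. 300. 199.] [0.543 0.209 0.008]
cell_1 0.89 [318. 288. 345. 307.] [ 0.568 -0.407  0.004]
cell_1 0.87 [279. 292. 310. 315.] [ 0.445 -0.407  0.01 ]
cell_1 0.65 [277. 232. 305. 252.] [ 0.505 -0.138  0.007]
lid 0.84 [230. 150. 263. 169.] [0.432 0.371 0.033]
lid_knob 0.87 [225. 150. 261. 170.] [0.419 0.375 0.032]
lid_knob 0.35 [261. 169. 301. 199.] [0.547 0.207 0.004]
bail_bar 0.4 [270. 180. 286. 187.] [0.538 0.208 0.005]
clip 0.5 [236. 182. 240. 199.] [0.364 0.18  0.02 ]
clip 0.23 [229. 152. 263. 167.] [0.426 0.359 0.042]
meter 0.66 [260. 324. 309. 347.] [ 0.384 -0.525  0.031]
```

```bash
python3 - <<'E'
import cv2
a=cv2.imread('pics/top0.png')[130:290,90:480]
cv2.imwrite('pics/topc.png',cv2.resize(a,(780,320),interpolation=cv2.INTER_CUBIC))
E
```

```text
(no output)
```

View pics/topc.png

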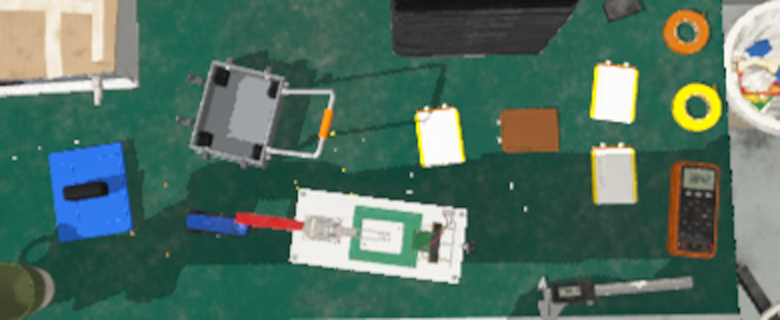

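View pics/side0.png

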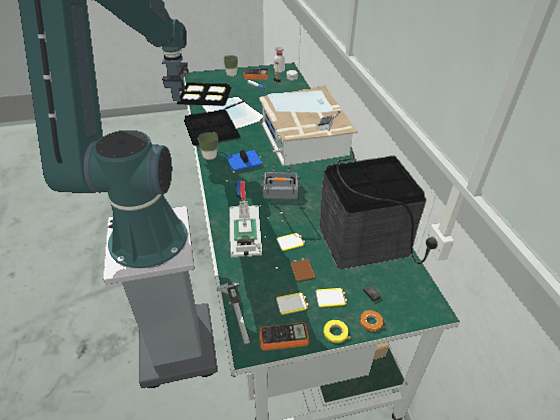

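Cells with yellow edges are at top-picture pixels (310,199), (397,177) and (397,217). The look-alikes are the brown plate at (353,195), the cell in the jig at about (280,248), and the white items in the black tray at side-picture (205,93). The lid is at (136,226), and the case at (210,187) with its bail laid back towards the right. I'll check the full top view and work out rough poses.

```bash
cat >> h.py <<'E'
def rect(P):
    P=np.asarray(P)[:,:2]; (c,(w,h),a)=cv2.minAreaRect((P*1000).astype(np.float32))
    # returns centre m, long-side length/angle(deg world), short
    if w<h: w,h,a=h,w,a+90
    return np.round(np.array(c)/1000,4),round(w,1),round(h,1),round((a+90)%180-90,1)
def pose():
    s=env.get_state(); return np.array(s['position']),R.from_rotvec(s['orientation'])
def togo(p,tooly_deg):
    """tool-frame shift (before turning) and turn to reach world p, tool down, tool y along angle (mod 180)"""
    t,r=pose(); sh=r.inv().apply(np.array(p)-t)
    best=None; q6=env.get_state()['q'][5]
    for k in (0,180):
        a=np.radians(tooly_deg+k); y=np.array([np.cos(a),np.sin(a),0]); z=np.array([0,0,-1]); x=np.cross(y,z)
        rv=np.degrees((r.inv()*R.from_matrix(np.c_[x,y,z])).as_rotvec())
        print('shift',(sh*1000).round(1),'mm |turn deg',rv.round(1),'q6 now',round(float(q6),2))
def st():
    s=env.get_state(); r=R.from_rotvec(s['orientation']).as_matrix()
    print('t',round(s['time'],2),'p',s['position'].round(4),'ty',round(np.degrees(np.arctan2(r[1,1],r[0,1])),1),'tx',round(np.degrees(np.arctan2(r[1,0],r[0,0])),1),'zz',round(r[2,2],4),'F',s['wrist_force'].round(1),'w',round(s['width'],4),'g',round(s['grasp_force'],1),'q',s['q'].round(2))
E
python3 - <<'E'
from h import *
st()
print(env.camera_model('wrist')['T_tool_cam'],env.camera_model('wrist')['fov_y'])
W=np.load('/tmp/top.npy')
im=cv2.imread('pics/top0.png')
for r in env.regions_of('cell_1','top'):
    m=r['region']; P=W[m]; P=P[np.isfinite(P[:,2])]
    print(round(r['score'],2),rect(P),P[:,2].mean().round(4),im[m].mean(0).round())
for t in ['lid','case']:
    for r in env.regions_of(t,'top'):
        P=W[r['region']];P=P[np.isfinite(P[:,2])]; print(t,round(r['score'],2),rect(P),np.percentile(P[:,2],[5,50,95]).round(3))
P=W[150:225,170:262].reshape(-1,3); P=P[(P[:,2]>.04)&(P[:,2]<.056)]; print('rim',len(P),rect(P))
E
```

```text
t 0.9 p [0.1846 0.6753 0.2219] ty 74.7 tx 164.7 zz -1.0 F [ 0.2 -1.2 -0.2] w 0.0911 g 0.0 q [ 1.27  0.38  1.73  0.    1.03 -0.03]
[[ 3.91099855e-04 -9.69231527e-01 -2.46150552e-01  6.91138342e-02]
 [ 9.99999663e-01  5.56791809e-04 -6.03534912e-04 -6.40666692e-05]
 [ 7.22019675e-04 -2.46150233e-01  9.69231418e-01 -1.63228508e-01]
 [ 0.00000000e+00  0.00000000e+00  0.00000000e+00  1.00000000e+00]] 66.38269389855586
0.97 (array([ 0.5653, -0.402 ]), 92.7, 68.1, -7.0) 0.0059 [210. 244. 247.]
0.87 (array([ 0.4994, -0.1305]), 87.8, 66.8, 7.0) 0.006 [213. 242. 245.]
0.83 (array([ 0.4381, -0.3956]), 91.5, 67.6, 0.5) 0.006 [171. 200. 206.]
0.77 (array([ 0.5031, -0.2678]), 90.1, 71.6, 89.4) 0.0056 [ 52.  93. 144.]
lid 0.57 (array([0.4239, 0.4004]), 139.0, 113.7, 9.2) [0.014 0.019 0.051]
lid 0.19 (array([0.5094, 0.0686]), 95.1, 88.9, -13.5) [0.067 0.17  0.175]
case 0.9 (array([0.5271, 0.1434]), 242.3, 155.2, 75.6) [0.002 0.01  0.153]
rim 442 (array([0.537 , 0.1789]), 156.8, 149.7, -14.3)
```

View pics/top0.png

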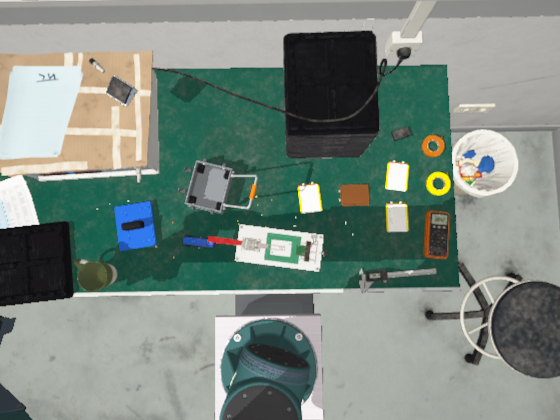

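The full top view shows three loose yellow-edged cells (310,199), (397,177) and (397,217), and no fourth. The lid is at (135,226) and the case at (210,186), with the bail leaning back to the right. I'll move over the lid first, where I can see both lid and case.

```bash
python3 -m creep '[[[0,0,-0.01],[0,0,10],0.09],[[0,0,-0.01],[0,0,10],0.09],[[0,0,-0.01],[0,0,10],0.09],[[0,0,-0.01],[0,0,10],0.09],[[0,0,-0.01],[0,0,10],0.09],[[0,0,-0.01],[0,0,10],0.09],[[0,0,-0.01],[0,0,10],0.09],[[0,0,-0.01],[0,0,10],0.09]]' && python3 -m creep '[[[-0.032,0.031,0],[0,0,0],0.09],[[-0.032,0.031,0],[0,0,0],0.09],[[-0.032,0.031,0],[0,0,0],0.09],[[-0.032,0.031,0],[0,0,0],0.09],[[-0.032,0.031,0],[0,0,0],0.09],[[-0.032,0.031,0],[0,0,0],0.09],[[-0.032,0.031,0],[0,0,0],0.09],[[-0.032,0.031,0],[0,0,0],0.09]]'; python3 - <<'E'
from h import *
st(); im,d,c=shot('wrist','w1'); W=cloud(d,c); np.save('/tmp/w1.npy',W)
P=W.reshape(-1,3)
hsv=cv2.cvtColor(im,cv2.COLOR_RGB2HSV).reshape(-1,3)
blue=(hsv[:,0]>100)&(hsv[:,0]<125)&(hsv[:,1]>120)
m=blue&(P[:,2]>.010)&(P[:,2]<.03); print('lid plate',m.sum(),rect(P[m]),np.median(P[m,2]))
for t in ['lid','case']:
    for r in env.regions_of(t,'wrist'):
        Q=W[r['region']];Q=Q[np.isfinite(Q[:,2])]; print(t,round(r['score'],2),rect(Q),np.percentile(Q[:,2],[5,50,95]).round(3))
E
```

```text
time: 2.05
position: [0.1845, 0.6752, 0.3023]
orientation: [-2.328, -2.11, -0.0]
wrist_force: [0.6, -0.0, -0.2]
width: 0.0898
grasp_force: 0.0
time: 3.05
position: [0.4087, 0.3963, 0.3021]
orientation: [-2.321, -2.117, -0.001]
wrist_force: [-0.3, 0.7, -0.7]
width: 0.0901
grasp_force: 0.0
t 3.05 p [0.4087 0.3963 0.3021] ty -5.3 tx 84.7 zz -1.0 F [-0.3  0.7 -0.7] w 0.0901 g 0.0 q [0.73 0.08 1.95 0.   1.11 0.82]
lid plate 7281 (array([0.3877, 0.4228]), 487.8, 205.1, -73.7) 0.01768366735132998
lid 0.77 (array([0.4266, 0.3973]), 139.4, 116.0, 8.7) [0.016 0.018 0.051]
case 0.6 (array([0.4693, 0.235 ]), 379.3, 77.5, -67.9) [0.004 0.006 0.05 ]
```

View pics/w1.png

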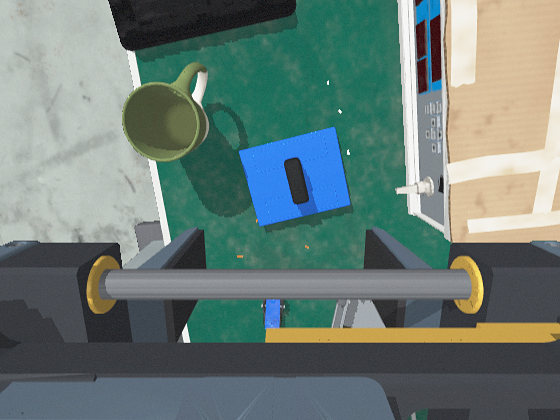

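The picture shows the lid at (295,178) with its knob at (296,180), and the plate comes out at the right size. Next I'll look at the case.

```bash
python3 -m creep '[[[-0.036,0.017,0],[0,0,0],0.09],[[-0.036,0.017,0],[0,0,0],0.09],[[-0.036,0.017,0],[0,0,0],0.09],[[-0.036,0.017,0],[0,0,0],0.09],[[-0.036,0.017,0],[0,0,0],0.09],[[-0.036,0.017,0],[0,0,0],0.09],[[-0.036,0.017,0],[0,0,0],0.09],[[-0.036,0.017,0],[0,0,9.1],0.09]]' && python3 -m creep '[[[0,0,0],[0,0,0],0.09]]'; python3 - <<'E'
from h import *
st(); im,d,c=shot('wrist','w2'); W=cloud(d,c); np.save('/tmp/w2.npy',W)
for t in ['case']:
    for r in env.regions_of(t,'wrist'):
        Q=W[r['region']];Q=Q[np.isfinite(Q[:,2])]; print(t,round(r['score'],2),rect(Q),np.percentile(Q[:,2],[5,50,95]).round(3))
P=W.reshape(-1,3); m=(abs(P[:,0]-.537)<.1)&(abs(P[:,1]-.178)<.1)
for lo,hi in [(.044,.051),(.053,.066),(.067,.2)]:
    Q=P[m&(P[:,2]>lo)&(P[:,2]<hi)]; print(lo,len(Q),rect(Q) if len(Q)>3 else '')
q=P[m&(P[:,2]>.0)&(P[:,2]<.012)]; print(np.histogram(q[:,2],24,(0,.012))[0])
E
```

```text
time: 4.2
position: [0.5171, 0.0978, 0.3021]
orientation: [2.484, 1.923, 0.001]
wrist_force: [-0.5, 0.5, 0.5]
width: 0.09
grasp_force: 0.0
time: 4.32
position: [0.5173, 0.0973, 0.302]
orientation: [2.485, 1.922, 0.0]
wrist_force: [-0.1, 1.1, 0.0]
width: 0.0903
grasp_force: 0.0
t 4.33 p [0.5173 0.0973 0.302 ] ty -14.6 tx 75.4 zz -1.0 F [-0.1  1.1  0. ] w 0.0903 g 0.0 q [ 0.14  0.01  2.03 -0.    1.11  0.4 ]
case 0.95 (array([0.5214, 0.1078]), 295.2, 157.1, 75.2) [0.004 0.007 0.114]
0.044 2093 (array([0.5406, 0.1806]), 157.1, 139.0, -14.8)
0.053 362 (array([0.54  , 0.1781]), 149.6, 113.8, 75.5)
0.067 317 (array([0.5164, 0.0873]), 95.8, 42.7, -14.3)
[2260 1889 1062  472  144   50   92  296  713 1149 1359 1172  740  364
  139   54   18   18   19   20   16    6   12    7]
```

View pics/w2.png

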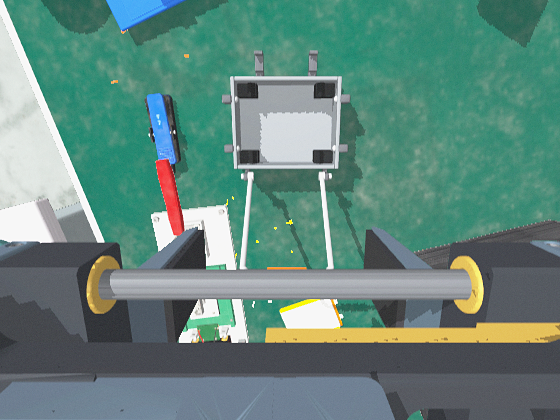

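The case is upright in view, with its cavity at (287,125), the hooks at (260,65) and (313,65), and the bail towards the bottom. I'll refine its pose from the depth.

```bash
python3 - <<'E'
from h import *
from scipy.optimize import minimize
W=np.load('/tmp/w2.npy');P=W.reshape(-1,3)
m=(np.hypot(P[:,0]-.538,P[:,1]-.178)<.1)&(P[:,2]>.045)&(P[:,2]<.0505); Q=P[m]
print(len(Q),np.median(Q[:,2]))
# distance of rim points to wall centreline rectangle 107x131
def cost(p):
    a=np.radians(p[2]); d=Q[:,:2]-p[:2]; x=d@[np.cos(a),np.sin(a)]; y=d@[-np.sin(a),np.cos(a)]
    ex=abs(abs(x)-.0535); ey=abs(abs(y)-.0655)
    inx=abs(y)<.068; iny=abs(x)<.056
    dd=np.minimum(np.where(inx,ex,9),np.where(iny,ey,9)); dd=np.minimum(dd,.006)
    return np.maximum(dd-.0025,0).sum()*1000+dd.sum()*30
best=min((minimize(cost,[.538+dx,.178+dy,-104.5+da],method='Nelder-Mead',options=dict(initial_simplex=None,xatol=1e-5,fatol=1e-3)) for dx in(-.004,0,.004) for dy in(-.004,0,.004) for da in (-1.5,0,1.5)),key=lambda r:r.fun)
print(best.x.round(4),best.fun)
p=best.x;a=np.radians(p[2]); d=P[:,:2]-p[:2]; x=d@[np.cos(a),np.sin(a)]; y=d@[-np.sin(a),np.cos(a)]
r=(P[:,2]>.045)&(P[:,2]<.0505)
s=r&(abs(y)<.05)&(abs(x)<.07); print('x wall hist',np.histogram(x[s],28,(-.07,.07))[0])
s=r&(abs(x)<.02)&(abs(y)<.08); print('y wall hist',np.histogram(y[s],32,(-.08,.08))[0])
b=(P[:,2]>.07)&(P[:,2]<.2)&(abs(y)<.07)&(x>.05)&(x<.2); print('bail arm slope: x,z', [(round(float(np.median(x[b&(abs(P[:,2]-z)<.004)])),3),z) for z in(.08,.1,.12,.14)])
E
```

```text
1949 0.04813062987411543
[   0.5383    0.1723 -104.181 ] 982.6001175491535
x wall hist [  5  20  74 348   0   0   0   0   0   0   0   0   0   0   0   0   0   0
   0   0   0   0   0   0 263  39   0   0]
y wall hist [ 0  0 75 62  0  0  0  0  0  0  0  0  0  0  0  0  0  0  0  0  0  0  0  0
  0  0  0  0 68 74  0  0]
bail arm slope: x,z [(0.077, 0.08), (0.092, 0.1), (0.107, 0.12), (0.123, 0.14)]
```

```bash
python3 -m creep '[[[-0.05,-0.005,0],[0,0,0],0.09],[[-0.05,-0.005,0],[0,0,0],0.09],[[-0.05,-0.005,0],[0,0,0],0.09],[[-0.05,-0.005,0],[0,0,0],0.09],[[-0.05,-0.005,0],[0,0,0],0.09],[[0,0,0],[0,0,10],0.09],[[0,0,0],[0,0,10],0.09],[[0,0,0],[0,0,10],0.09]]' && python3 -m creep '[[[0,0,0.02],[0,0,10],0.09],[[0,0,0.02],[0,0,10],0.09],[[0,0,0.02],[0,0,10],0.09],[[0,0,0.02],[0,0,8.5],0.09],[[0,0,0],[0,0,0],0.09]]'; cat >> h.py <<'E'
def findcell(name=None):
    st(); im,d,c=shot('wrist',name); W=cloud(d,c)
    for r in env.regions_of('cell_1','wrist'):
        Q=W[r['region']];Q=Q[np.isfinite(Q[:,2])]
        print(round(r['score'],2),rect(Q),'z',np.median(Q[:,2]).round(4),'n',len(Q),'rgb',im[r['region']].mean(0).round())
    return im,W
E
python3 -c "
from h import *
findcell('w3'); togo([.4994,-.1305,.06],-83)"
```

```text
time: 5.42
position: [0.4307, -0.1367, 0.302]
orientation: [-2.898, -1.213, -0.0]
wrist_force: [0.5, 0.2, 0.7]
width: 0.0897
grasp_force: 0.0
time: 6.05
position: [0.43, -0.1364, 0.221]
orientation: [-3.134, -0.2, 0.003]
wrist_force: [1.0, 0.2, -0.5]
width: 0.09
grasp_force: 0.0
t 6.05 p [ 0.43   -0.1364  0.221 ] ty -82.7 tx 7.3 zz -1.0 F [ 1.   0.2 -0.5] w 0.09 g 0.0 q [-0.36 -0.03  2.22  0.    0.95  1.08]
0.98 (array([ 0.5049, -0.1319]), 92.9, 66.2, 6.3) z 0.0059 n 4537 rgb [241. 236. 200.]
0.83 (array([ 0.4421, -0.3993]), 92.4, 72.5, 0.4) z 0.006 n 3871 rgb [235. 230. 187.]
0.8 (array([ 0.5102, -0.2698]), 95.9, 67.4, -89.1) z 0.0059 n 4544 rgb [139.  89.  50.]
0.61 (array([ 0.5692, -0.4055]), 92.9, 72.6, -7.9) z 0.0059 n 4365 rgb [199. 194. 163.]
shift [ 68.7   2.2 162.5] mm |turn deg [ 0.  -0.   0.4] q6 now 1.08
shift [ 68.7   2.2 162.5] mm |turn deg [   0.     0.  -179.6] q6 now 1.08
```

View pics/w3.png

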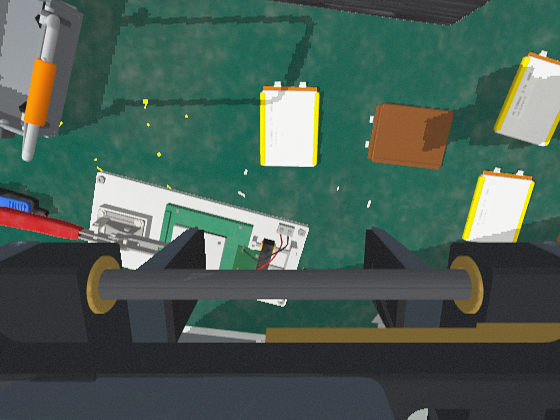

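The crop confirms it: the chosen cell at (290,127) is white with yellow edges, the brown plate at (412,135) is excluded, and two more cells are at (502,205) and (530,100). I'll grasp the first one.

```bash
python3 -m creep '[[[0.0375,0.0025,0.03],[0,0,1],0.09],[[0.0375,0.0025,0.04],[0,0,0],0.09],[[0,0,0.04],[0,0,0],0.09],[[0,0,0.04],[0,0,0],0.09],[[0,0,0.03],[0,0,0],0.09],[[0,0,0.02],[0,0,0],0.09],[[0,0,0.011],[0,0,0],0.09],[[0,0,0],[0,0,0],0.09]]' 25 && python3 -m creep '[[[0,0,0],[0,0,0],0.05],[[0,0,0],[0,0,0],0.05],[[0,0,0],[0,0,0],0.05],[[0,0,0],[0,0,0],0.05],[[0,0,0],[0,0,0],0.05],[[0,0,0],[0,0,0],0.05]]'; python3 -c "
from h import *
st()"
```

```text
time: 7.15
position: [0.5059, -0.134, 0.0111]
orientation: [-3.137, -0.17, 0.0]
wrist_force: [0.1, 0.5, -0.4]
width: 0.09
grasp_force: 0.0
time: 7.9
position: [0.5059, -0.1342, 0.0114]
orientation: [3.137, 0.168, 0.001]
wrist_force: [-1.7, 0.4, 9.3]
width: 0.0643
grasp_force: 25.0
t 7.9 p [ 0.5059 -0.1342  0.0114] ty -83.9 tx 6.1 zz -1.0 F [-1.7  0.4  9.3] w 0.0643 g 25.0 q [-0.3   0.46  2.14  0.    0.54  1.16]
```

```bash
python3 -m creep '[[[0,0,-0.03],[0,0,0],0.05],[[0,0,-0.058],[0,0,0],0.05],[[0,0,-0.058],[0,0,0],0.05],[[0,0,-0.058],[0,0,0],0.05],[[0,0,-0.058],[0,0,0],0.05],[[0.0108,-0.05,0],[0,0,0],0.05],[[0.0108,-0.05,0],[0,0,0],0.05],[[0.0108,-0.05,0],[0,0,0],0.05]]' && python3 -m creep '[[[0.0108,-0.05,0],[0,0,0],0.05],[[0.0108,-0.05,0],[0,0,0],0.05],[[0.0108,-0.05,0],[0,0,0],0.05],[[0,0,0],[0,0,-10],0.05],[[0,0,0],[0,0,-10],0.05],[[0,0,0],[0,0,-10],0.05],[[0,0,0],[0,0,-10],0.05],[[0,0,0],[0,0,-10],0.05]]' && python3 -m creep '[[[0,0,0],[0,0,-10],0.05],[[0,0,0],[0,0,-9.7],0.05],[[0,0,0],[0,0,0],0.05]]'; python3 -c "
from h import *
st();togo([.5383,.1723,.018],-14.2);shot('wrist','w4')"
```

```text
time: 8.9
position: [0.5216, 0.0199, 0.2732]
orientation: [3.137, 0.167, 0.001]
wrist_force: [-0.5, -0.3, -0.2]
width: 0.0642
grasp_force: 25.0
time: 9.9
position: [0.5378, 0.1711, 0.2729]
orientation: [-2.768, -1.486, 0.0]
wrist_force: [0.6, 0.1, -0.1]
width: 0.0643
grasp_force: 25.0
time: 10.28
position: [0.5379, 0.171, 0.2729]
orientation: [-2.48, -1.929, 0.0]
wrist_force: [-0.4, 0.7, 0.1]
width: 0.0643
grasp_force: 25.0
t 10.28 p [0.5379 0.171  0.2729] ty -14.2 tx 75.8 zz -1.0 F [-0.4  0.7  0.1] w 0.0643 g 25.0 q [0.27 0.11 1.98 0.   1.06 0.52]
shift [1.300e+00 2.000e-01 2.549e+02] mm |turn deg [-0.  0. -0.] q6 now 0.52
shift [1.300e+00 2.000e-01 2.549e+02] mm |turn deg [  0.   0. 180.] q6 now 0.52
```

View pics/w4.png

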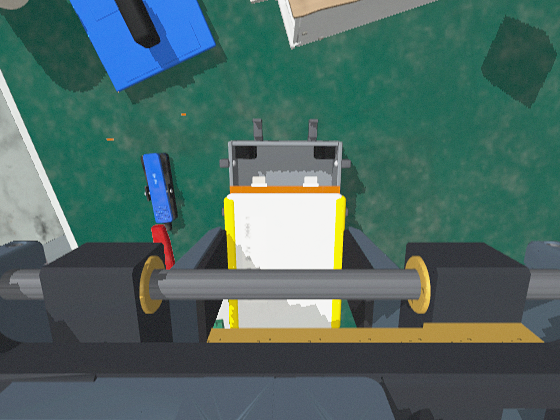

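The cell is held square over the case, with its edges at (232..340) and the hooks above. I'll lower it.

```bash
python3 -m creep '[[[0.0013,0,0.055],[0,0,0],0.05],[[0,0,0.055],[0,0,0],0.05],[[0,0,0.05],[0,0,0],0.05],[[0,0,0.035],[0,0,0],0.05],[[0,0,0.02],[0,0,0],0.05],[[0,0,0.02],[0,0,0],0.05],[[0,0,0.012],[0,0,0],0.05],[[0,0,0.007],[0,0,0],0.05]]' && python3 -m creep '[[[0,0,0],[0,0,0],0.05],[[0,0,0],[0,0,0],0.05]]'
```

```text
time: 11.32
position: [0.5386, 0.1724, 0.0188]
orientation: [2.479, 1.93, 0.001]
wrist_force: [-0.3, -0.2, 0.4]
width: 0.0645
grasp_force: 25.0
time: 11.58
position: [0.5388, 0.1725, 0.0195]
orientation: [2.479, 1.93, 0.001]
wrist_force: [0.3, -0.4, 0.9]
width: 0.064
grasp_force: 25.0
```

```bash
python3 -m creep '[[[0,0,0.0015],[0,0,0],0.05],[[0,0,0],[0,0,0],0.078],[[0,0,0],[0,0,0],0.078],[[0,0,0],[0,0,0],0.078],[[0,0,-0.03],[0,0,0],0.078],[[0,0,-0.055],[0,0,0],0.078],[[0,0,-0.055],[0,0,0],0.078],[[0,0,-0.055],[0,0,0],0.078]]' && python3 -m creep '[[[0,0,-0.055],[0,0,0],0.09],[[0,0,0],[0,0,10],0.09],[[0,0,0],[0,0,10],0.09],[[0,0,0],[0,0,10],0.09],[[0,0,0],[0,0,10],0.09],[[0,0,0],[0,0,10],0.09],[[0,0,0],[0,0,10],0.09],[[0,0,0],[0,0,10],0.09]]' && python3 -m creep '[[[-0.0155,0.052,0],[0,0,5.4],0.09],[[-0.0155,0.052,0],[0,0,0],0.09],[[-0.0155,0.052,0],[0,0,0],0.09],[[-0.0155,0.052,0],[0,0,0],0.09],[[-0.0155,0.052,0],[0,0,0],0.09],[[-0.0155,0.052,0],[0,0,0],0.09],[[-0.0155,0.052,0],[0,0,0],0.09],[[-0.0155,0.052,0],[0,0,0],0.09]]' && python3 -m creep '[[[-0.0155,0.052,0.023],[0,0,0],0.09],[[-0.0155,0.052,0.023],[0,0,0],0.09],[[-0.0155,0.052,0.023],[0,0,0],0.09],[[0,0,0],[0,0,0],0.09]]'; python3 -c "
from h import *
findcell('w5'); togo([.442,-.398,.0105],-89.6)"
```

```text
time: 12.58
position: [0.5381, 0.1723, 0.2143]
orientation: [2.479, 1.93, 0.0]
wrist_force: [-0.0, 0.3, -0.5]
width: 0.0779
grasp_force: 0.0
time: 13.58
position: [0.5382, 0.1723, 0.2674]
orientation: [3.138, 0.15, -0.0]
wrist_force: [-0.5, 1.0, -0.8]
width: 0.0899
grasp_force: 0.0
time: 14.58
position: [0.4215, -0.2473, 0.2677]
orientation: [3.141, 0.011, 0.001]
wrist_force: [0.6, 0.4, 0.1]
width: 0.09
grasp_force: 0.0
time: 15.08
position: [0.3753, -0.404, 0.1967]
orientation: [-3.14, -0.006, 0.003]
wrist_force: [-0.3, 0.1, 0.2]
width: 0.0898
grasp_force: 0.0
t 15.07 p [ 0.3753 -0.404   0.1967] ty -89.8 tx 0.2 zz -1.0 F [-0.3  0.1  0.2] w 0.0898 g 0.0 q [-0.86  0.18  2.05 -0.    0.91  0.7 ]
0.9 (array([ 0.5469, -0.4006]), 68.7, 48.8, 83.3) z 0.0058 n 3422 rgb [243. 243. 207.]
0.71 (array([ 0.441 , -0.3972]), 93.8, 67.4, 0.0) z 0.0059 n 5221 rgb [217. 211. 176.]
0.64 (array([ 0.5106, -0.2678]), 95.4, 67.4, -89.5) z 0.0057 n 6022 rgb [150.  96.  54.]
shift [ 65.5  -3.4 187.7] mm |turn deg [-0.   0.  -0.1] q6 now 0.7
shift [ 65.5  -3.4 187.7] mm |turn deg [0.000e+00 1.000e-01 1.799e+02] q6 now 0.7
```

```bash
python3 -m creep '[[[0.032,-0.002,0.03],[0,0,0],0.09],[[0.0325,-0.0022,0.04],[0,0,0],0.09],[[0,0,0.04],[0,0,0],0.09],[[0,0,0.04],[0,0,0],0.09],[[0,0,0.025],[0,0,0],0.09],[[0,0,0.0127],[0,0,0],0.09],[[0,0,0],[0,0,0],0.05],[[0,0,0],[0,0,0],0.05]]' 25 && python3 -m creep '[[[0,0,0],[0,0,0],0.05],[[0,0,0],[0,0,0],0.05],[[0,0,0],[0,0,0],0.05],[[0,0,0],[0,0,0],0.05],[[0,0,0],[0,0,0],0.05]]'; python3 -c "
from h import *
st();togo([.5383,.1723,.27],-14.2)"
```

```text
time: 16.18
position: [0.4421, -0.3977, 0.012]
orientation: [3.14, 0.012, 0.002]
wrist_force: [-1.1, 1.0, 0.3]
width: 0.073
grasp_force: 0.0
time: 16.8
position: [0.442, -0.3979, 0.0118]
orientation: [3.141, 0.011, 0.002]
wrist_force: [-0.1, 2.1, 9.3]
width: 0.0643
grasp_force: 25.0
t 16.8 p [ 0.442  -0.3979  0.0118] ty -89.6 tx 0.4 zz -1.0 F [-0.1  2.1  9.3] w 0.0643 g 25.0 q [-0.77  0.54  1.99  0.    0.61  0.79]
shift [ 100.6 -569.2 -258.6] mm |turn deg [  0.1  -0.  -75.4] q6 now 0.79
shift [ 100.6 -569.2 -258.6] mm |turn deg [-0.000e+00 -1.000e-01  1.046e+02] q6 now 0.79
```

```bash
python3 -m creep '[[[0,0,-0.03],[0,0,0],0.05],[[0,0,-0.057],[0,0,0],0.05],[[0,0,-0.057],[0,0,0],0.05],[[0,0,-0.057],[0,0,0],0.05],[[0,0,-0.057],[0,0,0],0.05],[[0.0091,-0.0517,0],[0,0,0],0.05],[[0.0091,-0.0517,0],[0,0,0],0.05],[[0.0091,-0.0517,0],[0,0,0],0.05]]' && python3 -m creep '[[[0.0091,-0.0517,0],[0,0,0],0.05],[[0.0091,-0.0517,0],[0,0,0],0.05],[[0.0091,-0.0517,0],[0,0,0],0.05],[[0.0091,-0.0517,0],[0,0,0],0.05],[[0.0091,-0.0517,0],[0,0,0],0.05],[[0.0091,-0.0517,0],[0,0,0],0.05],[[0.0091,-0.0517,0],[0,0,0],0.05],[[0.0091,-0.0517,0],[0,0,0],0.05]]' && python3 -m creep '[[[0,0,0],[0,0,-9.4],0.05],[[0,0,0],[0,0,-9.4],0.05],[[0,0,0],[0,0,-9.4],0.05],[[0,0,0],[0,0,-9.4],0.05],[[0,0,0],[0,0,-9.4],0.05],[[0,0,0],[0,0,-9.4],0.05],[[0,0,0],[0,0,-9.5],0.05],[[0,0,0],[0,0,-9.5],0.05]]';python3 -m creep '[[[0,0,0],[0,0,0],0.05]]'; python3 -c "
from h import *
st();togo([.5383,.1723,.0245],-14.2);shot('wrist','w6')"
```

```text
time: 17.8
position: [0.4675, -0.2406, 0.2693]
orientation: [3.141, 0.01, 0.001]
wrist_force: [-0.1, 0.0, -0.7]
width: 0.0641
grasp_force: 25.0
time: 18.8
position: [0.5374, 0.1738, 0.2693]
orientation: [-3.141, -0.011, -0.001]
wrist_force: [0.7, -0.1, 0.3]
width: 0.0642
grasp_force: 25.0
time: 19.8
position: [0.5373, 0.1719, 0.2691]
orientation: [2.473, 1.937, 0.001]
wrist_force: [0.2, -0.2, -0.8]
width: 0.0641
grasp_force: 25.0
time: 19.92
position: [0.5373, 0.1719, 0.269]
orientation: [2.48, 1.929, 0.001]
wrist_force: [0.2, -0.1, -0.3]
width: 0.0641
grasp_force: 25.0
t 19.93 p [0.5373 0.1719 0.269 ] ty -14.3 tx 75.7 zz -1.0 F [ 0.2 -0.1 -0.3] w 0.0641 g 25.0 q [ 0.27  0.11  1.98 -0.    1.05  0.52]
shift [  0.6   0.8 244.5] mm |turn deg [ 0.  -0.  -0.1] q6 now 0.52
shift [  0.6   0.8 244.5] mm |turn deg [ -0.   -0.  179.9] q6 now 0.52
```

View pics/w6.png

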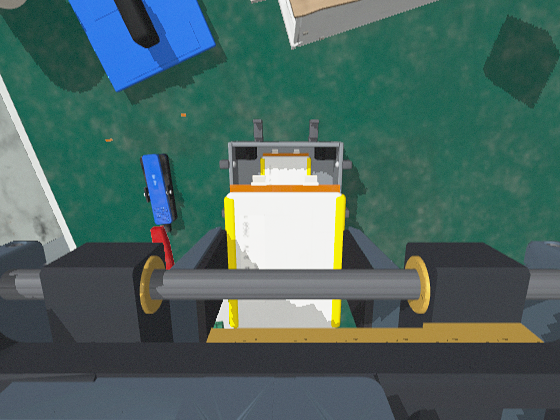

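Cell 1 lies inside between the guides at (286,170), and cell 2 is held squarely. I'll lower it onto the first, then go to the third.

```bash
python3 -m creep '[[[0.0006,0.0008,0.055],[0,0,0],0.05],[[0,0,0.055],[0,0,0],0.05],[[0,0,0.05],[0,0,0],0.05],[[0,0,0.035],[0,0,0],0.05],[[0,0,0.02],[0,0,0],0.05],[[0,0,0.015],[0,0,0],0.05],[[0,0,0.01],[0,0,0],0.05],[[0,0,0.0055],[0,0,0],0.05]]' && python3 -m creep '[[[0,0,0],[0,0,0],0.05],[[0,0,0],[0,0,0],0.05]]'
```

```text
time: 20.98
position: [0.5387, 0.1725, 0.0234]
orientation: [2.479, 1.929, 0.001]
wrist_force: [0.3, -0.0, 0.2]
width: 0.0641
grasp_force: 25.0
time: 21.22
position: [0.5387, 0.1725, 0.0238]
orientation: [2.479, 1.93, 0.001]
wrist_force: [-0.2, 0.2, 1.4]
width: 0.064
grasp_force: 25.0
```

```bash
python3 -m creep '[[[0,0,0],[0,0,0],0.078],[[0,0,0],[0,0,0],0.078],[[0,0,0],[0,0,0],0.078],[[0,0,-0.03],[0,0,0],0.078],[[0,0,-0.055],[0,0,0],0.078],[[0,0,-0.055],[0,0,0],0.078],[[0,0,-0.055],[0,0,0],0.078],[[0,0,-0.055],[0,0,0],0.078]]' && python3 -m creep '[[[0,0,0],[0,0,10.45],0.09],[[0,0,0],[0,0,10.45],0.09],[[0,0,0],[0,0,10.45],0.09],[[0,0,0],[0,0,10.45],0.09],[[0,0,0],[0,0,10.45],0.09],[[0,0,0],[0,0,10.45],0.09],[[0,0,0],[0,0,10.45],0.09],[[0,0,0],[0,0,10.45],0.09]]' && python3 -m creep '[[[0.0036,0.0516,0],[0,0,0],0.09],[[0.0036,0.0516,0],[0,0,0],0.09],[[0.0036,0.0516,0],[0,0,0],0.09],[[0.0036,0.0516,0],[0,0,0],0.09],[[0.0036,0.0516,0],[0,0,0],0.09],[[0.0036,0.0516,0],[0,0,0],0.09],[[0.0036,0.0516,0],[0,0,0],0.09],[[0.0036,0.0516,0],[0,0,0],0.09]]' && python3 -m creep '[[[0.0036,0.0516,0.025],[0,0,0],0.09],[[0.0036,0.0516,0.025],[0,0,0],0.09],[[0.0036,0.0516,0.025],[0,0,0],0.09],[[0,0,0],[0,0,0],0.09],[[0,0,0],[0,0,0],0.09]]'; python3 -c "
from h import *
findcell('w7'); togo([.569,-.405,.0105],-97.5)"
```

```text
time: 22.22
position: [0.538, 0.1723, 0.2752]
orientation: [2.479, 1.93, 0.0]
wrist_force: [-0.5, -0.4, -0.6]
width: 0.078
grasp_force: 0.0
time: 23.22
position: [0.5382, 0.1724, 0.2732]
orientation: [3.134, -0.223, -0.0]
wrist_force: [-0.3, -0.1, -0.1]
width: 0.09
grasp_force: 0.0
time: 24.22
position: [0.5105, -0.2422, 0.2734]
orientation: [3.134, -0.213, 0.0]
wrist_force: [1.5, 1.2, 0.3]
width: 0.0898
grasp_force: 0.0
time: 24.85
position: [0.5005, -0.395, 0.1982]
orientation: [-3.134, 0.214, 0.0]
wrist_force: [0.7, 0.7, -0.5]
width: 0.0902
grasp_force: 0.0
t 24.85 p [ 0.5005 -0.395   0.1982] ty -97.8 tx -7.8 zz -1.0 F [ 0.7  0.7 -0.5] w 0.0902 g 0.0 q [-0.7   0.31  1.88  0.    0.95  1.  ]
0.74 (array([ 0.57  , -0.4035]), 92.4, 67.9, -7.6) z 0.0058 n 5173 rgb [244. 240. 200.]
0.62 (array([ 0.5099, -0.269 ]), 93.4, 69.1, -89.3) z 0.0058 n 4458 rgb [160. 103.  59.]
shift [ 68.6   1.1 188.5] mm |turn deg [ 0.  -0.  -0.2] q6 now 1.0
shift [ 68.6   1.1 188.5] mm |turn deg [-1.000e-01 -0.000e+00  1.798e+02] q6 now 1.0
```

```bash
python3 -m creep '[[[0.0345,0,0.03],[0,0,0],0.09],[[0.035,-0.0005,0.04],[0,0,0],0.09],[[0,0,0.04],[0,0,0],0.09],[[0,0,0.04],[0,0,0],0.09],[[0,0,0.025],[0,0,0],0.09],[[0,0,0.0125],[0,0,0],0.09],[[0,0,0],[0,0,0],0.05],[[0,0,0],[0,0,0],0.05]]' 25 && python3 -m creep '[[[0,0,0],[0,0,0],0.05],[[0,0,0],[0,0,0],0.05],[[0,0,0],[0,0,0],0.05],[[0,0,0],[0,0,0],0.05],[[0,0,0],[0,0,0],0.05]]'; python3 -c "
from h import *
st();togo([.5383,.1723,.27],-14.2)"
```

```text
time: 25.95
position: [0.5704, -0.4048, 0.0122]
orientation: [3.133, -0.213, 0.003]
wrist_force: [-0.3, -0.6, -0.0]
width: 0.0731
grasp_force: 0.0
time: 26.58
position: [0.5703, -0.4048, 0.012]
orientation: [3.133, -0.213, 0.002]
wrist_force: [-1.6, -0.0, 7.3]
width: 0.0641
grasp_force: 25.0
t 26.57 p [ 0.5703 -0.4048  0.012 ] ty -97.8 tx -7.8 zz -1.0 F [-1.6 -0.   7.3] w 0.0641 g 25.0 q [-0.65  0.65  1.78 -0.    0.71  1.06]
shift [-109.5 -567.2 -258.6] mm |turn deg [  0.1  -0.  -83.6] q6 now 1.06
shift [-109.5 -567.2 -258.6] mm |turn deg [-0.  -0.1 96.4] q6 now 1.06
```

```bash
python3 -m creep '[[[0,0,-0.03],[0,0,0],0.05],[[0,0,-0.057],[0,0,0],0.05],[[0,0,-0.057],[0,0,0],0.05],[[0,0,-0.057],[0,0,0],0.05],[[0,0,-0.057],[0,0,0],0.05],[[-0.01,-0.0516,0],[0,0,0],0.05],[[-0.01,-0.0516,0],[0,0,0],0.05],[[-0.01,-0.0516,0],[0,0,0],0.05]]' && python3 -m creep '[[[-0.01,-0.0516,0],[0,0,0],0.05],[[-0.01,-0.0516,0],[0,0,0],0.05],[[-0.01,-0.0516,0],[0,0,0],0.05],[[-0.01,-0.0516,0],[0,0,0],0.05],[[-0.01,-0.0516,0],[0,0,0],0.05],[[-0.01,-0.0516,0],[0,0,0],0.05],[[-0.01,-0.0516,0],[0,0,0],0.05],[[-0.01,-0.0516,0],[0,0,0],0.05]]' && python3 -m creep '[[[0,0,0],[0,0,-10.45],0.05],[[0,0,0],[0,0,-10.45],0.05],[[0,0,0],[0,0,-10.45],0.05],[[0,0,0],[0,0,-10.45],0.05],[[0,0,0],[0,0,-10.45],0.05],[[0,0,0],[0,0,-10.45],0.05],[[0,0,0],[0,0,-10.45],0.05],[[0,0,0],[0,0,-10.45],0.05]]';python3 -m creep '[[[0,0,0],[0,0,0],0.05]]'; python3 -c "
from h import *
st();togo([.5383,.1723,.0298],-14.2);shot('wrist','w8')"
```

```text
time: 27.58
position: [0.5604, -0.2453, 0.2692]
orientation: [3.134, -0.214, 0.001]
wrist_force: [-0.1, 0.2, 0.2]
width: 0.0644
grasp_force: 25.0
time: 28.58
position: [0.5371, 0.1747, 0.2693]
orientation: [-3.134, 0.213, -0.001]
wrist_force: [0.5, -0.4, -0.0]
width: 0.0644
grasp_force: 25.0
time: 29.58
position: [0.5374, 0.173, 0.2691]
orientation: [2.473, 1.937, 0.001]
wrist_force: [0.4, -0.3, -0.6]
width: 0.0641
grasp_force: 25.0
time: 29.7
position: [0.5374, 0.173, 0.269]
orientation: [2.48, 1.929, 0.001]
wrist_force: [-0.2, 0.0, -0.5]
width: 0.0639
grasp_force: 25.0
t 29.7 p [0.5374 0.173  0.269 ] ty -14.3 tx 75.7 zz -1.0 F [-0.2  0.  -0.5] w 0.0639 g 25.0 q [0.27 0.11 1.98 0.   1.05 0.52]
shift [ -0.5   0.9 239.2] mm |turn deg [ 0.  -0.  -0.1] q6 now 0.52
shift [ -0.5   0.9 239.2] mm |turn deg [ -0.   -0.  179.9] q6 now 0.52
```

View pics/w8.png

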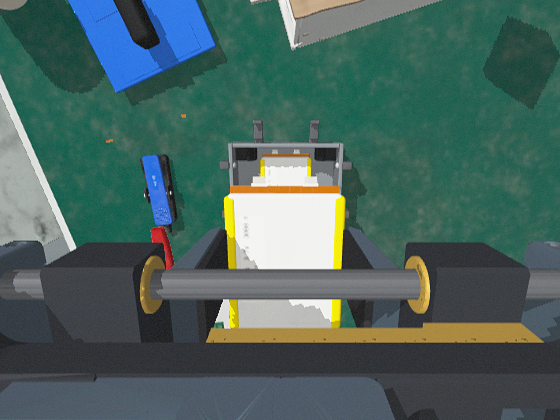

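Cell 3 is held square and the stack below is in line (286,170). I'll lower it, release, back off and check the stack.

```bash
python3 -m creep '[[[-0.0005,0.0009,0.055],[0,0,0],0.05],[[0,0,0.055],[0,0,0],0.05],[[0,0,0.05],[0,0,0],0.05],[[0,0,0.035],[0,0,0],0.05],[[0,0,0.02],[0,0,0],0.05],[[0,0,0.012],[0,0,0],0.05],[[0,0,0.008],[0,0,0],0.05],[[0,0,0.0045],[0,0,0],0.05]]' && python3 -m creep '[[[0,0,0],[0,0,0],0.05],[[0,0,0],[0,0,0],0.05],[[0,0,0],[0,0,0],0.078],[[0,0,0],[0,0,0],0.078],[[0,0,0],[0,0,0],0.078],[[0,0,-0.03],[0,0,0],0.078],[[0,0,-0.055],[0,0,0],0.078],[[0,0,-0.055],[0,0,0],0.078]]' && python3 -m creep '[[[0,0,-0.055],[0,0,0],0.09],[[0,0,-0.055],[0,0,0],0.09],[[-0.035,0,-0.01],[0,0,0],0.09],[[-0.035,0,0],[0,0,0],0.09],[[0,0,0],[0,0,0],0.09]]'; python3 - <<'E'
from h import *
im,W=findcell('w9')
for r in env.regions_of('lid','wrist')+env.regions_of('lid_knob','wrist'):
    Q=W[r['region']];Q=Q[np.isfinite(Q[:,2])];print('lid',round(r['score'],2),rect(Q),np.median(Q[:,2]))
P=W.reshape(-1,3);p=[.5383,.1723,-104.2];a=np.radians(p[2]); d=P[:,:2]-p[:2]; x=d@[np.cos(a),np.sin(a)]; y=d@[-np.sin(a),np.cos(a)]
m=(P[:,2]>.014)&(P[:,2]<.030)&(abs(x)<.05)&(abs(y)<.036)
print('stack top z pct',np.percentile(P[m,2],[5,25,50,75,95]).round(4)); print('x',np.percentile(x[m],[1,99]).round(3),'y',np.percentile(y[m],[1,99]).round(3))
A=np.c_[x[m],y[m],np.ones(m.sum())];print('plane',np.linalg.lstsq(A,P[m,2],rcond=None)[0].round(4))
E
```

```text
time: 30.75
position: [0.5388, 0.1725, 0.0296]
orientation: [2.479, 1.929, 0.002]
wrist_force: [-0.8, -0.4, -1.1]
width: 0.0644
grasp_force: 25.0
time: 31.75
position: [0.5379, 0.1722, 0.1706]
orientation: [-2.479, -1.93, 0.001]
wrist_force: [0.3, 0.6, -0.3]
width: 0.0782
grasp_force: 0.0
time: 32.38
position: [0.5206, 0.1031, 0.2895]
orientation: [2.48, 1.928, 0.0]
wrist_force: [-0.1, 0.0, -1.2]
width: 0.0901
grasp_force: 0.0
t 32.38 p [0.5206 0.1031 0.2895] ty -14.3 tx 75.7 zz -1.0 F [-0.1  0.  -1.2] w 0.0901 g 0.0 q [ 0.15  0.03  2.03 -0.    1.08  0.4 ]
0.66 (array([0.5382, 0.1714]), 91.2, 66.2, 75.7) z 0.0218 n 3460 rgb [242. 239. 203.]
lid 0.83 (array([0.4038, 0.3425]), 100.2, 34.9, -13.9) 0.017736693637389
lid 0.64 (array([0.4028, 0.3432]), 94.9, 34.0, -13.9) 0.01777212413959728
stack top z pct [0.0196 0.0211 0.0218 0.0225 0.0235]
x [-0.042  0.046] y [-0.033  0.032]
plane [ 0.01   -0.0088  0.0217]
```

View pics/w9.png

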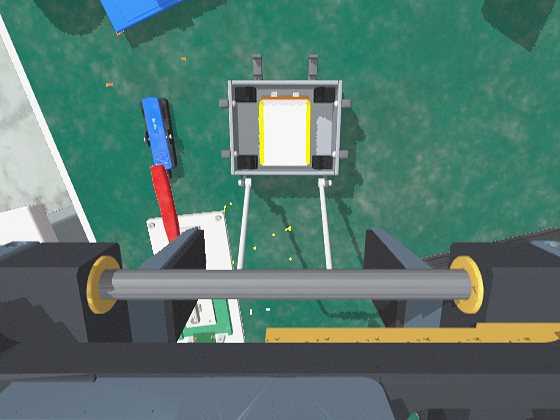

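The stack of three lies flat between the guides (285,132) with its top at 22 mm, as expected. Now the lid.

```bash
python3 -m creep '[[[0,0,0],[0,0,-8],0.09],[[0,0,0],[0,0,-8],0.09],[[0,0,0],[0,0,-7],0.09],[[0.047,-0.0097,0],[0,0,0],0.09],[[0.047,-0.0097,0],[0,0,0],0.09],[[0.047,-0.0097,0.02],[0,0,0],0.09],[[0.047,-0.0097,0.02],[0,0,0],0.09],[[0.047,-0.0097,0],[0,0,0],0.09]]' && python3 -m creep '[[[0,0,0],[0,0,0],0.09]]'; python3 - <<'E'
from h import *
st(); im,d,c=shot('wrist','w10'); W=cloud(d,c)
for r in env.regions_of('lid','wrist'):
    Q=W[r['region']];Q=Q[np.isfinite(Q[:,2])];print('lid',round(r['score'],2),rect(Q))
    K=Q[(Q[:,2]>.044)&(Q[:,2]<.06)]; print('knob',len(K),rect(K),np.median(K[:,2]))
    K=Q[(Q[:,2]>.013)&(Q[:,2]<.021)]; print('plate',len(K),rect(K),np.median(K[:,2]))
togo([.4266,.3973,.05],8.7)
E
```

```text
time: 33.58
position: [0.4355, 0.331, 0.2476]
orientation: [-2.043, -2.386, 0.004]
wrist_force: [1.2, -0.2, 0.6]
width: 0.09
grasp_force: 0.0
time: 33.7
position: [0.4359, 0.3321, 0.2488]
orientation: [-2.039, -2.389, 0.001]
wrist_force: [-0.0, -1.2, 0.7]
width: 0.0903
grasp_force: 0.0
t 33.7 p [0.4359 0.3321 0.2488] ty 9.0 tx 99.0 zz -1.0 F [-0.  -1.2  0.7] w 0.0903 g 0.0 q [0.61 0.11 2.03 0.   1.01 0.45]
lid 0.65 (array([0.424 , 0.3994]), 136.5, 111.6, 8.9)
knob 1107 (array([0.4242, 0.3992]), 58.9, 22.0, -81.4) 0.05079413095560087
plate 9765 (array([0.424 , 0.3994]), 136.5, 111.6, 8.9) 0.017698808577347902
shift [ 68.3   0.4 199. ] mm |turn deg [-0.   0.   0.2] q6 now 0.45
shift [ 68.3   0.4 199. ] mm |turn deg [  -0.    -0.  -179.8] q6 now 0.45
```

View pics/w10.png

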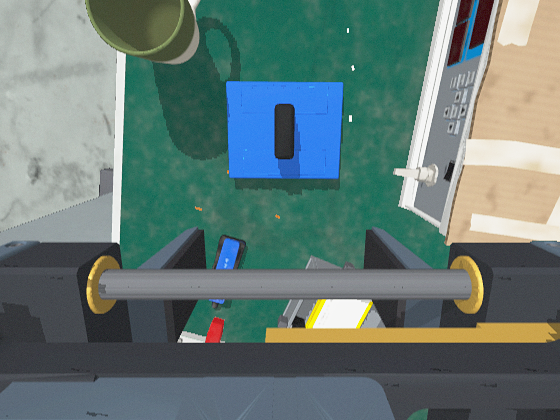

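The lid is at (284,130), measuring 136.5 x 111.6 mm at height 17.7 mm, as it should. Before descending I'll check clearance for the gripper body.

```bash
python3 - <<'E'
from h import *
for f in ['/tmp/w1.npy','/tmp/top.npy']:
    P=np.load(f).reshape(-1,3); d=P[:,:2]-[.4241,.3993]; a=np.radians(98.8)
    x=d@[np.cos(a),np.sin(a)]; y=d@[np.sin(a),-np.cos(a)]
    m=(P[:,2]>.07)&(P[:,2]<.26)&(abs(x)<.09)&(abs(y)<.16)
    print(f,m.sum(), [(round(float(np.quantile(v[m],q)),3)) for v in (x,y,P[:,2]) for q in (0,.1,.5,.9,1)] if m.sum() else '')
    m&=(abs(x)<.05); print(m.sum(), np.sort(abs(y[m]))[:5])
E
```

```text
/tmp/w1.npy 2118 [-0.09, -0.081, -0.022, 0.077, 0.09, -0.16, -0.141, 0.154, 0.159, 0.16, 0.07, 0.09, 0.135, 0.139, 0.141]
935 [0.14996704 0.1501547  0.15031816 0.1503413  0.15045212]
/tmp/top.npy 294 [-0.09, -0.077, -0.004, 0.076, 0.089, -0.159, -0.142, 0.151, 0.158, 0.16, 0.07, 0.083, 0.136, 0.141, 0.146]
105 [0.14917772 0.14943984 0.14948929 0.14972782 0.14980888]
```

```bash
python3 -m creep '[[[0.0355,-0.001,0.03],[0,0,0.2],0.06],[[0.0352,-0.0008,0.045],[0,0,0],0.06],[[0,0,0.05],[0,0,0],0.06],[[0,0,0.04],[0,0,0],0.06],[[0,0,0.03],[0,0,0],0.06],[[0,0,0.016],[0,0,0],0.06],[[0,0,0.007],[0,0,0],0.06],[[0,0,0],[0,0,0],0.06]]' 40 && python3 -m creep '[[[0,0,0],[0,0,0],0.01],[[0,0,0],[0,0,0],0.01],[[0,0,0],[0,0,0],0.01],[[0,0,0],[0,0,0],0.01],[[0,0,0],[0,0,0],0.01],[[0,0,0],[0,0,0],0.01],[[0,0,0],[0,0,0],0.01],[[0,0,0],[0,0,0],0.01]]'; python3 -c "
from h import *
st();togo([.5383,.1723,.27],-14.2)"
```

```text
time: 34.8
position: [0.4251, 0.3989, 0.0317]
orientation: [2.049, 2.382, 0.001]
wrist_force: [-0.4, 0.5, -0.1]
width: 0.0599
grasp_force: 0.0
time: 35.8
position: [0.4247, 0.3989, 0.0314]
orientation: [-2.048, -2.382, -0.0]
wrist_force: [-1.4, -1.0, 4.8]
width: 0.0219
grasp_force: 40.0
t 35.8 p [0.4247 0.3989 0.0314] ty 8.6 tx 98.6 zz -1.0 F [-1.4 -1.   4.8] w 0.0219 g 40.0 q [0.71 0.49 2.02 0.   0.63 0.56]
shift [-241.1   78.4 -238.6] mm |turn deg [ 0.  -0.  22.8] q6 now 0.56
shift [-241.1   78.4 -238.6] mm |turn deg [   0.     0.  -157.2] q6 now 0.56
```

```bash
python3 -m creep '[[[0,0,-0.03],[0,0,0],0.01],[[0,0,-0.052],[0,0,0],0.01],[[0,0,-0.052],[0,0,0],0.01],[[0,0,-0.052],[0,0,0],0.01],[[0,0,-0.052],[0,0,0],0.01],[[-0.0482,0.0157,0],[0,0,0],0.01],[[-0.0482,0.0157,0],[0,0,0],0.01],[[-0.0482,0.0157,0],[0,0,0],0.01]]' && python3 -m creep '[[[-0.0482,0.0157,0],[0,0,0],0.01],[[-0.0482,0.0157,0],[0,0,0],0.01],[[0,0,0],[0,0,8],0.01],[[0,0,0],[0,0,8],0.01],[[0,0,0],[0,0,6.8],0.01],[[0,0,0],[0,0,0],0.01],[[0,0,0],[0,0,0],0.01]]'; python3 - <<'E'
from h import *
st();togo([.5383,.1723,.0764],-14.2)
im,d,c=shot('wrist','w11');W=cloud(d,c)
for r in env.regions_of('lid','wrist'):
    Q=W[r['region']];Q=Q[np.isfinite(Q[:,2])];print('lid',round(r['score'],2),rect(Q),np.percentile(Q[:,2],[5,50,95]))
E
```

```text
time: 36.8
position: [0.4931, 0.2615, 0.2691]
orientation: [-2.048, -2.382, 0.0]
wrist_force: [0.3, -0.1, -1.2]
width: 0.0221
grasp_force: 40.0
time: 37.67
position: [0.5382, 0.1723, 0.269]
orientation: [-2.476, -1.933, 0.001]
wrist_force: [-0.3, -0.5, -1.3]
width: 0.0222
grasp_force: 40.0
t 37.67 p [0.5382 0.1723 0.269 ] ty -14.0 tx 76.0 zz -1.0 F [-0.3 -0.5 -1.3] w 0.0222 g 40.0 q [ 0.27  0.11  1.98 -0.    1.05  0.51]
shift [0.000e+00 1.000e-01 1.926e+02] mm |turn deg [-0.   0.   0.2] q6 now 0.51
shift [0.000e+00 1.000e-01 1.926e+02] mm |turn deg [  -0.    -0.  -179.8] q6 now 0.51
lid 0.59 (array([0.5425, 0.1741]), 322.5, 106.5, -14.0) [0.25419438 0.25575862 0.28905399]
```

View pics/w11.png

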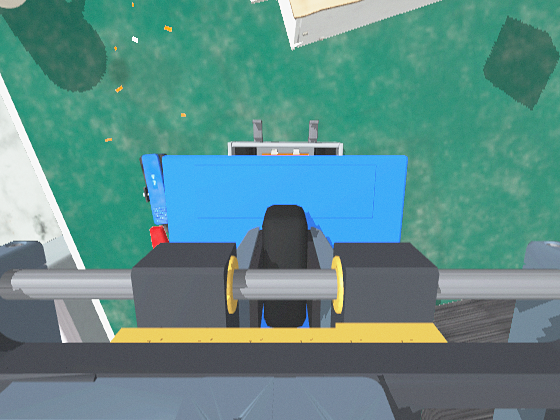

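The lid is held square over the case, with its near edge at row 155 parallel to the rim. I'll lower it to the mouth.

```bash
python3 -m creep '[[[0,0,0.05],[0,0,0.2],0.01],[[0,0,0.05],[0,0,0],0.01],[[0,0,0.04],[0,0,0],0.01],[[0,0,0.025],[0,0,0],0.01],[[0,0,0.015],[0,0,0],0.01],[[0,0,0.008],[0,0,0],0.01],[[0,0,0.0045],[0,0,0],0.01],[[0,0,0],[0,0,0],0.01]]' && python3 -m creep '[[[0,0,0.002],[0,0,0],0.01],[[0,0,0.002],[0,0,0],0.01],[[0,0,0],[0,0,0],0.01]]'; python3 -c "
from h import *
st()"
```

```text
time: 38.78
position: [0.5387, 0.1725, 0.0771]
orientation: [2.482, 1.926, 0.001]
wrist_force: [-0.3, 0.5, -1.4]
width: 0.0216
grasp_force: 40.0
time: 39.15
position: [0.5385, 0.1724, 0.0729]
orientation: [2.482, 1.926, 0.0]
wrist_force: [-0.1, -0.0, -1.0]
width: 0.0217
grasp_force: 40.0
t 39.15 p [0.5385 0.1724 0.0729] ty -14.4 tx 75.6 zz -1.0 F [-0.1 -0.  -1. ] w 0.0217 g 40.0 q [0.27 0.4  2.06 0.   0.69 0.52]
```

```bash
python3 -m creep '[[[0,0,0.0015],[0,0,0],0.01],[[0,0,0.0015],[0,0,0],0.01],[[0,0,0],[0,0,0],0.01]]' && python3 -m creep '[[[0,0,0.0015],[0,0,0],0.01],[[0,0,0],[0,0,0],0.01]]' && python3 -m creep '[[[0,0,0.001],[0,0,0],0.01],[[0,0,0],[0,0,0],0.01]]'; python3 -c "
from h import *
st()"
```

```text
time: 39.52
position: [0.5386, 0.1725, 0.0699]
orientation: [2.482, 1.926, 0.001]
wrist_force: [-0.9, 1.1, 3.5]
width: 0.0218
grasp_force: 40.0
time: 39.78
position: [0.5385, 0.1724, 0.0682]
orientation: [2.482, 1.926, 0.0]
wrist_force: [1.2, 2.3, -1.2]
width: 0.0216
grasp_force: 40.0
time: 40.02
position: [0.5386, 0.1724, 0.0674]
orientation: [2.482, 1.926, 0.0]
wrist_force: [-0.3, 1.1, 5.3]
width: 0.0217
grasp_force: 40.0
t 40.02 p [0.5386 0.1724 0.0674] ty -14.4 tx 75.6 zz -1.0 F [-0.3  1.1  5.3] w 0.0217 g 40.0 q [ 0.27  0.41  2.06 -0.    0.68  0.52]
```

```bash
python3 -m creep '[[[0,0,0.0008],[0,0,0],0.01],[[0,0,0],[0,0,0],0.01]]' && python3 -m creep '[[[0,0,0.0007],[0,0,0],0.01],[[0,0,0],[0,0,0],0.01]]'; python3 -c "
from h import *
st()"
```

```text
time: 40.28
position: [0.5386, 0.1724, 0.0674]
orientation: [2.482, 1.926, -0.0]
wrist_force: [-7.1, -0.7, 22.1]
width: 0.0216
grasp_force: 40.0
time: 40.52
position: [0.5386, 0.1724, 0.0673]
orientation: [-2.482, -1.926, 0.001]
wrist_force: [-12.9, -2.8, 35.5]
width: 0.0217
grasp_force: 40.0
t 40.52 p [0.5386 0.1724 0.0673] ty -14.4 tx 75.6 zz -1.0 F [-12.9  -2.8  35.5] w 0.0217 g 40.0 q [ 0.27  0.41  2.06 -0.    0.68  0.52]
```

The lid is seated: it stopped at the expected height and the force rose to 35 N. I'll relieve the load, release, back off behind the bail and check the lid height.

```bash
python3 -m creep '[[[0,0,-0.0015],[0,0,0],0.01],[[0,0,0],[0,0,0],0.05],[[0,0,0],[0,0,0],0.05],[[0,0,0],[0,0,0],0.05],[[0,0,-0.03],[0,0,0],0.05],[[0,0,-0.055],[0,0,0],0.05],[[0,0,-0.055],[0,0,0],0.05],[[0,0,-0.055],[0,0,0],0]]' && python3 -m creep '[[[-0.0465,0,0],[0,0,0],0],[[-0.0465,0,0],[0,0,0],0],[[-0.0465,0,0],[0,0,0],0],[[-0.0465,0,0],[0,0,0],0],[[0,0,0],[0,0,0],0]]'; python3 - <<'E'
from h import *
st(); im,d,c=shot('wrist','w12');W=cloud(d,c)
P=W.reshape(-1,3);p=[.5383,.1723,-104.2];a=np.radians(p[2]); e=P[:,:2]-p[:2]; x=e@[np.cos(a),np.sin(a)]; y=e@[-np.sin(a),np.cos(a)]
m=(abs(x)<.053)&(abs(y)<.065)&(P[:,2]>.045)&(P[:,2]<.065)
A=np.c_[x[m],y[m],np.ones(m.sum())];print('lid plate plane',m.sum(),np.linalg.lstsq(A,P[m,2],rcond=None)[0].round(4),'expect .053')
hsv=cv2.cvtColor(im,cv2.COLOR_RGB2HSV).reshape(-1,3)
o=(hsv[:,0]>5)&(hsv[:,0]<20)&(hsv[:,1]>180)&(P[:,2]>.12)&(P[:,2]<.19)&(abs(y)<.05)
print('bar',o.sum(),[np.median(v[o]).round(3) for v in (x,y,P[:,2])] if o.any() else '')
b=(abs(abs(y)-.045)<.008)&(P[:,2]>.075)&(x>.06)&(x<.2)&(P[:,2]<.19); print([(z,round(float(np.median(x[b&(abs(P[:,2]-z)<.005)])),3)) for z in(.08,.1,.12,.14,.16)])
E
```

```text
time: 41.52
position: [0.5381, 0.1722, 0.264]
orientation: [-2.482, -1.926, 0.0]
wrist_force: [0.5, -0.1, -0.1]
width: 0.0428
grasp_force: 0.0
time: 42.15
position: [0.4915, -0.0099, 0.2622]
orientation: [2.485, 1.922, -0.0]
wrist_force: [-0.7, 0.3, 0.2]
width: 0.0003
grasp_force: 0.0
t 42.15 p [ 0.4915 -0.0099  0.2622] ty -14.6 tx 75.4 zz -1.0 F [-0.7  0.3  0.2] w 0.0003 g 0.0 q [-0.07 -0.01  2.12 -0.    1.03  0.19]
lid plate plane 7391 [ 0.0177 -0.0019  0.0535] expect .053
bar 224 [np.float64(0.15), np.float64(0.001), np.float64(0.171)]
[(0.08, 0.078), (0.1, 0.093), (0.12, 0.108), (0.14, 0.123), (0.16, 0.138)]
```

View pics/w12.png

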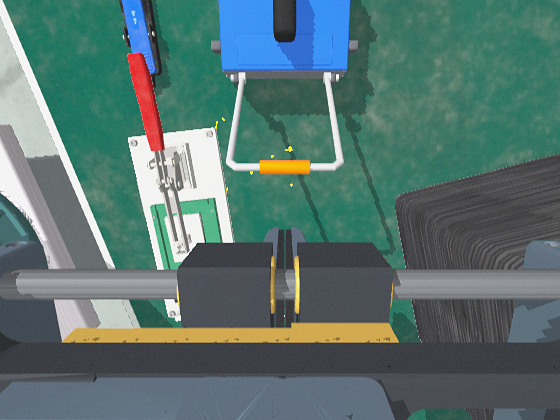

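The lid is level at the rim (plate top 53.5 mm, expected 53), and the orange bar is at (285,167), 150 mm out and 171 mm high. The closed fingers at (285,250) are behind it, so I'll push the bail over.

```bash
python3 -m creep '[[[0,0,0.035],[0,0,-0.4],0],[[0,0,0.035],[0,0,0],0],[[0,0,0.034],[0,0,0],0],[[0,0,0],[0,0,0],0],[[0.023,0,0],[0,0,0],0],[[0.023,0,0],[0,0,0],0],[[0.023,0,0],[0,0,0],0],[[0.023,0,0],[0,0,0],0]]' && python3 -m creep '[[[0.023,0,0],[0,0,0],0],[[0.023,0,0],[0,0,0],0],[[0.023,0,0],[0,0,0],0],[[0.022,0,0],[0,0,0],0],[[0,0,0],[0,0,0],0]]'; python3 - <<'E'
from h import *
st(); im,d,c=shot('wrist','w13');W=cloud(d,c)
P=W.reshape(-1,3);p=[.5383,.1723,-104.2];a=np.radians(p[2]); e=P[:,:2]-p[:2]; x=e@[np.cos(a),np.sin(a)]; y=e@[-np.sin(a),np.cos(a)]
t=env.get_state()['position'][:2]-np.array(p[:2]); print('tcp in case',t@[np.cos(a),np.sin(a)],t@[-np.sin(a),np.cos(a)])
hsv=cv2.cvtColor(im,cv2.COLOR_RGB2HSV).reshape(-1,3)
o=(hsv[:,0]>5)&(hsv[:,0]<20)&(hsv[:,1]>180)&(P[:,2]>.05)&(P[:,2]<.22)&(abs(y)<.05)&(abs(x)<.2)
print('bar',o.sum(),[np.median(v[o]).round(3) for v in (x,y,P[:,2])] if o.any() else '')
E
```

```text
time: 43.2
position: [0.5155, 0.0828, 0.1601]
orientation: [2.474, 1.935, 0.003]
wrist_force: [-0.9, -1.0, 0.9]
width: 0.0
grasp_force: 0.4
time: 43.82
position: [0.5371, 0.1712, 0.1591]
orientation: [2.473, 1.936, 0.002]
wrist_force: [-0.0, 0.2, -0.4]
width: 0.0007
grasp_force: 0.0
t 43.83 p [0.5371 0.1712 0.1591] ty -13.9 tx 76.1 zz -1.0 F [-0.   0.2 -0.4] w 0.0007 g 0.0 q [0.27 0.25 2.04 0.   0.84 0.51]
tcp in case 0.002219139470176779 -0.0011072716962479852
bar 177 [np.float64(-0.02), np.float64(-0.001), np.float64(0.165)]
```

View pics/w13.png

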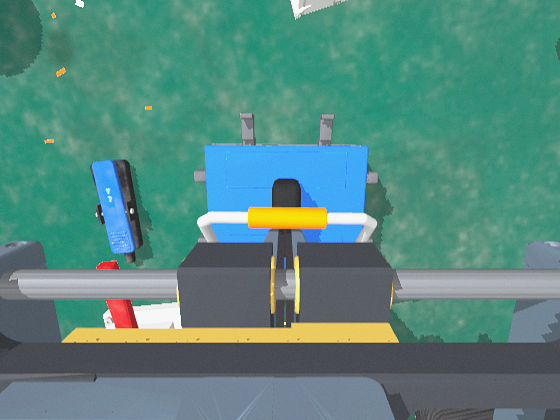

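The bail has been pushed past upright: the orange bar is at (287,217), over the lid, at about 0.9 rad. I'll go above the bar and press it down along its arc.

```bash
python3 -m creep '[[[0,0,-0.033],[0,0,0],0],[[0.032,0,0],[0,0,0],0],[[0.012,0,0.032],[0,0,0],0],[[0.014,0,0.022],[0,0,0],0],[[0.010,0,0.025],[0,0,0],0],[[0.0045,0,0.020],[0,0,0],0],[[0.0015,0,0.013],[0,0,0],0],[[0,0,0],[0,0,0],0]]' && python3 -m creep '[[[0,0,0.003],[0,0,0],0],[[0,0,0.003],[0,0,0],0],[[0,0,0],[0,0,0],0]]'; python3 -c "
from h import *
st()
t=env.get_state()['position'][:2]-np.array([.5383,.1723]);a=np.radians(-104.2);print('tcp in case',t@[np.cos(a),np.sin(a)],t@[-np.sin(a),np.cos(a)])"
```

```text
time: 44.88
position: [0.5538, 0.241, 0.0786]
orientation: [-2.475, -1.934, 0.002]
wrist_force: [0.3, 1.2, 0.8]
width: 0.0004
grasp_force: 0.0
time: 45.25
position: [0.5544, 0.2415, 0.0734]
orientation: [2.475, 1.934, 0.0]
wrist_force: [-0.9, -0.5, -0.9]
width: 0.0004
grasp_force: 0.0
t 45.25 p [0.5544 0.2415 0.0734] ty -14.0 tx 76.0 zz -1.0 F [-0.9 -0.5 -0.9] w 0.0004 g 0.0 q [ 0.37  0.44  1.98 -0.    0.72  0.62]
tcp in case -0.07102869639764858 -0.0013868039255056793
```

```bash
python3 -m creep '[[[0,0,0.002],[0,0,0],0],[[0,0,0],[0,0,0],0]]' && python3 -m creep '[[[0,0,0.0015],[0,0,0],0],[[0,0,0],[0,0,0],0]]'; python3 -c "
from h import *
st()"
```

```text
time: 45.5
position: [0.5546, 0.2416, 0.0721]
orientation: [2.475, 1.934, 0.0]
wrist_force: [-4.3, -1.9, 13.1]
width: 0.0007
grasp_force: 6.5
time: 45.75
position: [0.5548, 0.2417, 0.0715]
orientation: [2.475, 1.934, 0.0]
wrist_force: [-9.8, -4.2, 28.6]
width: 0.0001
grasp_force: 14.1
t 45.75 p [0.5548 0.2417 0.0715] ty -14.0 tx 76.0 zz -1.0 F [-9.8 -4.2 28.6] w 0.0001 g 14.1 q [ 0.37  0.45  1.98 -0.    0.72  0.62]
```

The bar is at its stop, at the expected height with 28 N. I'll back off and check everything.

```bash
python3 -m creep '[[[0,0,-0.02],[0,0,0],0],[[0,0,-0.05],[0,0,0],0],[[0,0,-0.055],[0,0,0],0],[[0,0,-0.055],[0,0,0],0],[[-0.05,0,-0.03],[0,0,0],0],[[-0.05,0,0],[0,0,0],0],[[-0.05,0,0],[0,0,0],0],[[0,0,0],[0,0,0],0]]'; python3 - <<'E'
from h import *
st(); im,d,c=shot('wrist','w14');W=cloud(d,c)
P=W.reshape(-1,3);p=[.5383,.1723,-104.2];a=np.radians(p[2]); e=P[:,:2]-p[:2]; x=e@[np.cos(a),np.sin(a)]; y=e@[-np.sin(a),np.cos(a)]
m=(abs(x)<.053)&(abs(y)<.065)&(P[:,2]>.045)&(P[:,2]<.0565)&(abs(abs(y)-.045)>.008)
A=np.c_[x[m],y[m],np.ones(m.sum())];print('lid plate plane',m.sum(),np.linalg.lstsq(A,P[m,2],rcond=None)[0].round(4))
m=(abs(P[:,2])<.01)&(np.hypot(x,y)<.2)
A=np.c_[x[m],y[m],np.ones(m.sum())];print('bench plane',m.sum(),np.linalg.lstsq(A,P[m,2],rcond=None)[0].round(4))
hsv=cv2.cvtColor(im,cv2.COLOR_RGB2HSV).reshape(-1,3)
o=(hsv[:,0]>5)&(hsv[:,0]<20)&(hsv[:,1]>180)&(P[:,2]>.04)&(P[:,2]<.1)&(abs(y)<.05)&(x>-.1)&(x<0)
print('bar',o.sum(),[np.median(v[o]).round(4) for v in (x,y,P[:,2])],np.percentile(P[o,2],95))
E
```

```text
time: 46.75
position: [0.5173, 0.0939, 0.2804]
orientation: [2.478, 1.931, 0.001]
wrist_force: [0.2, 1.1, 0.1]
width: 0.0004
grasp_force: 0.0
t 46.75 p [0.5173 0.0939 0.2804] ty -14.1 tx 75.9 zz -1.0 F [0.2 1.1 0.1] w 0.0004 g 0.0 q [ 0.14  0.03  2.04 -0.    1.07  0.38]
lid plate plane 6760 [ 0.0003 -0.0022  0.054 ]
bench plane 47260 [ 0.001  -0.0018  0.0003]
bar 84 [np.float64(-0.067), np.float64(-0.0023), np.float64(0.0619)] 0.06369731899563225
```

View pics/w14.png

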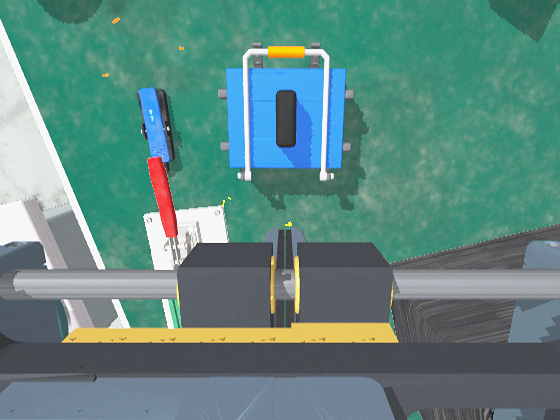

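The lid is level, the bail lies over it with the orange grip at (286,52) in the hooks at 59 mm, and the clip at (155,125) is untouched. I'm handing in.

```bash
python3 -c "
from rig import env
print(env.sign_off())"
```

```text
the job is handed in; nothing more can be done
None
```

I packed all three loose cells flat in the case, seated the lid level on the rim, closed the bail fully into its catch and handed the job in; the sign-off gave no verdict.

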